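# Take the splash shield off the autosampler and lean it on the draining rack

## Task

The splash shield of the autosampler is due for cleaning: pull the spring collar up, turn it anticlockwise to its release notch and let it drop home there, then lift the shield straight out of its guides and lean it on the draining rack, centred, foot down on the seat behind the lip and the frame back flat against the rest. Set it down rather than drop it, leave the collar in the release notch, and leave the bottles, beaker, vials and tip box standing where they are.

Things in the scene. Friction and masses are not known exactly. Their poses are not given: they have to be found in the camera images.
- sampler: White autosampler, fixed: box 400 x 400 mm, flat deck on top at z 90 mm. Origin: centre of underside; x to its back, y to its left; front (-x) faces the robot. On the deck: vial turntable (radius 114 about x 62, y 20, to z 162 mm), needle head (x 115..195, y -188..-5, to z 232 mm). Along the front at x -115 mm: collar axis at y -105, shield between two guide channels 45 mm high at y -10 and 150 mm.
- collar_grip (a point): Spring collar: dark knurled steel, 34 mm diameter, upright on a fixed stud at the right end of the shield's line. Site: on its axis at the height to grip, 46 mm above the deck when down (knurled band 16 mm below to 14 mm above it; stud cap to 26 mm above). z up; x points along the nose. The point rises and turns with the collar. Below it a fixed notched ring, radius 28, top 26 mm below the point.
- nose_tip (a point): Tip of the collar's nose, at its underside: a steel finger 14 mm wide, 9 mm thick, sticking out 39.5 mm from the collar's axis at the collar's foot. It sits in one of two notches of the fixed ring. Locked, it points to the sampler's left (+y), over the end of the shield's tongue; released, 75 degrees on, mostly to the front. Turns and rises with the collar; axes as collar_grip.
- collar (a joint): Height of the collar above its seat, m: 0 when down (home), at most 0.013. A spring presses it down, about 10 N when down and 17 N when fully up. From 0.008 up the nose clears the ring, and only then can the collar turn; let go between the notches, it stays up on the ring at about 0.0075.
- collar_turn (a joint): Turn of the collar about its upright axis, rad, growing anticlockwise seen from above: 0 to 0.15 in the locked notch, 1.16 to 1.309 (a stop) in the release notch. It turns easily when up.
- shield: Splash shield, loose, about 0.3 kg: smoked acrylic pane (5 mm) in an aluminium frame 160 wide, 140 high, 16 mm thick. Origin: centre of its underside; x along the pane's normal, y along its width, z up. Centre of mass about 7 mm from the middle towards the tongue (-y), 74 mm up. Stands on the deck in the guides with 1.5 mm play; must rise 45 mm to leave them. Either face may go to the back on the rack.
- shield_grip (a point): Middle of the shield's top rail, the place to grip: 16 mm thick along x, 24 mm high (12 mm above and below the point), 160 mm long along y. 128 mm above the shield's underside. Axes as the shield's.
- tongue_tip (a point): End of the shield's locking tongue, at mid-height: the foot bar carried on past the frame's -y end as a bar 10 mm wide and 12 mm high, to 156 mm from the shield's middle. Axes as the shield's.
- rack: Steel draining rack, fixed: a drip tray 160 x 200 mm, 12 mm high (x from -60 to 100 mm), which carries the leaning rest. Origin: on the table, mid-width; y along its width; its open front towards -x.
- rest: The rack's seat and backrest, fixed, leaning 20 degrees (0.349 rad) back. Origin: on the seat, mid-width, in the backrest's front plane, 28 mm above the table; z up along the backrest, x to the back, y along the width. Seat 190 mm wide, square to the backrest, ending forward in a lip from x -30 mm, 12 mm high. Bars to z 96 mm. The shield when home has its origin at x -8, z 0 mm here, z axes parallel.
- vial_a: Capped glass vial, 24 mm diameter, 58 mm high, on the sampler's deck in front of the shield. Origin: centre of its base. Leave alone.
- vial_b: A second such vial, on the deck in front of the shield. Origin: centre of its base. Leave alone.
- vial_c: Taller capped vial, 24 mm diameter, 72 mm high, on the table to the left of the rack. Origin: centre of its base. Leave alone.
- beaker: Glass beaker, 66 mm diameter, 85 mm high, on the table in front of the rack or in front of the sampler (it and the wash bottle swap places). Origin: centre of its base. Leave alone.
- reagent_bottle: Amber bottle, 58 mm diameter, 125 mm high, on the table behind the rack. Origin: centre of its base. Leave alone.
- wash_bottle: White wash bottle, 62 mm diameter, 175 mm high, with a bent spout reaching 47 mm out, on the table in front of the sampler or of the rack, where the beaker is not. Origin: centre of its base. Leave alone.
- tip_box: Pipette tip box, 85 x 120 mm, 60 mm high, on the table in front of the sampler. Origin: centre of its base. Leave alone.
Things that resemble listed ones, but are neither listed nor needed, are in the scene too. Of the things like the shield, leave any that is blue; of the rest the larger one is meant.

How it is judged (in metres and radians):
On the way, in this order (a step that is already met when the one before it is completed fails the run):
1. the collar is turned to its release notch and has dropped home there, with the shield still in its guides (value of joint collar_turn above 1.1 rad and value of joint collar below 0.003 m and z of shield in the frame of sampler below 0.1 m), for 0.2 s.
2. the shield is lifted clear of its guides, over the sampler's deck (z of shield in the frame of sampler above 0.137 m and angle between shield's own z axis and vertical below 0.6 rad), for 0.1 s.
At the end, for the whole second after the job is handed in: Shield at rest on the rack: foot on the seat (within 5 mm) behind the lip, 3 to 16 mm from foot centre to the rest's plane, within 30 mm of mid-width, leaning within 0.09 rad of the rest (0.25 to 0.45 rad from upright), foot down; collar down (under 3 mm) in the release notch (over 1.1 rad) (z of shield in the frame of rest between -0.005 and 0.005 m and x of shield in the frame of rest between -0.016 and -0.003 m and y of shield in the frame of rest between -0.03 and 0.03 m and angle between the z axis of shield and the z axis of rest, either way round below 0.09 rad and angle between shield's own z axis and vertical between 0.25 and 0.45 rad and angle between the y axis of shield and the y axis of rest, either way round below 0.09 rad and linear speed of shield below 0.02 m/s and value of joint collar_turn above 1.1 rad and value of joint collar below 0.003 m); the robot touches nothing.
It fails at once if a vial, bottle, the beaker or the tip box is pushed over 30 mm from its place or tipped over 0.4 rad (distance of any of vial_a, vial_b, vial_c, beaker, reagent_bottle, wash_bottle, tip_box from where it was at the start of the episode above 0.03 m or angle between any of vial_a, vial_b, vial_c, beaker, reagent_bottle, wash_bottle, tip_box's own z axis and vertical above 0.4 rad).
It fails at once if the shield is dropped or thrown down onto the rack (reaches the seat at over 0.4 m/s, as from over 1 cm up) (z of shield in the frame of rest between -0.03 and 0.02 m and x of shield in the frame of rest between -0.08 and 0.05 m and y of shield in the frame of rest between -0.12 and 0.12 m and linear speed of shield above 0.4 m/s).
It also fails if it takes over 53 s, if anything falls off the work surface, if the arm or the gripper's body presses on something with over 40 N, if the wrist force passes 120 N, or if a joint passes its speed limit or range.

## Robot

A 7-joint arm with a two-finger parallel gripper is mounted at the origin on the work surface. World frame = base frame: x ahead of the robot, y to its left, z up, the work surface at z = 0. Lengths are in mm, angles in rad, forces in N, time in s.
With the tool pointing down it reaches from about 400 to 875 mm from the base axis. Payload 19.3 kg.
Tool frame: the origin (TCP) lies at the very end of the fingers, on their centre line; the grasp point (between the pads) lies 19 mm behind it (grip_point_offset is the z of the grasp point in the tool frame, in mm); z points along the fingers, x is the direction in which the jaws open and shut, and the axes are right-handed (so a half turn about z gives the same grasp; the last joint's range is limited). The gripper opens to 85 mm and grips with 20 to 120 N. Pads are 22 mm wide; open, the fingers measure 114 mm over their backs; the gripper's body (76 mm by 85 mm) begins 54 mm behind the grasp point. The pads swing forward as they close: fully open they stand 13 mm farther back than shut.
Start: joints at [-0.07, 0.521, -0.036, 1.599, 0.021, 1.021, -0.113], TCP at [624.992, -0.025, 231.291] pointing down, gripper open.
Joint ranges: [-2.91, 2.91], [-0.3, 2.13], [-1.5, 1.42], [0.17, 2.43], [-1.26, 4.41], [0.16, 1.93], [-2.52, 2.52]. Speed limits (rad/s): [1.89, 1.89, 2.39, 2.39, 3.01, 3.01, 3.01].

## Interface

Orientations are given as a 3x3 rotation matrix whose columns are the frame's x, y, z axes.
In Python, from workcell import movep, movel, goto_joints, open_gripper, clamp, wait, inverse_kinematics, read_state, camera, PlanningError, finish_job, grip_point_offset gives the robot as it stands. Calls block until the motion is done:
- movep(position, orientation): joint-space move of the TCP to a pose.
- movel(position, frame=None, max_speed=150, guard=None): straight line of the TCP; frame=None keeps the orientation; max_speed is the mean speed in mm/s. With guard (N) it stops when the force on the tool has changed by that much, and returns True; else False.
- goto_joints(angles): joint-space move.
- open_gripper() and clamp(): open the fingers fully, or close them until they stop; the grip force is fixed at half the most.
- wait(seconds).
- inverse_kinematics(position, orientation): joint angles nearest the present ones, or None.
- read_state(): the state.
- camera(name): name is "scene" or "side" or "wrist"; returns a dict with "image" (400x640x3 uint8, blue, green, red), "range_z" (400x640 float32, mm along the optical axis (not along the pixel's ray), 0 where there is no reading), "fx", "fy", "cx", "cy" (pixels), "cam_to_world" (4x4, takes a point from camera to world coordinates). Camera axes: x right, y up, looking along -z (the intrinsics and any distortion apply to the point x, -y, -z); pixel columns grow to the right and rows downward; lengths in mm; the calibration is good to about 2 mm. The wrist camera is an equidistant fisheye: a pixel r from the principal point sees the ray r / f radians off the axis. A picture is of the moment at which its call begins.
A pose or a line that the arm cannot do raises PlanningError and nothing moves.
- finish_job(): hands the job in, once; it reports no verdict.
The state is a dict: "time": time; "qpos": joint angles; "qvel": joint speeds; "joint_efforts": joint torques, N m; "eef_pos": TCP position; "tool_rot": TCP orientation; "ft_force": force on the tool from outside, world axes, zero at the start; "torque": the same for the moment, N m; "finger_gap": finger opening in mm.
Only numpy, scipy, OpenCV 4.12 (cv2) and the standard library are available. Lean on these libraries where they do the work, as an engineer would, in place of code of your own. Each camera call takes 0.05 s, during which the arm holds its last target. There are 200 camera calls.

## Working session

There is one attempt and no reset: what is moved stays moved. The work goes in short steps, each a Python script; the robot and the scene stay as the last script left them, time stands still between calls to the robot, and variables do not carry over. Pictures are saved under pics/ and viewed, about 8 in all and at most 12, crops included, and the job is handed in when it is done.

```bash
mkdir -p pics; ls
cat > h.py <<'E'
import numpy as np, cv2
from workcell import *
def snap(name,fn):
    c=camera(name); cv2.imwrite(f'pics/{fn}.png',c['image']); np.savez(f'pics/{fn}.npz',**{k:np.asarray(v) for k,v in c.items()}); return c
def load(fn): return dict(np.load(f'pics/{fn}.npz'))
def pt(c,u,v,fish=False,z=None):
    d=float(c['range_z'][int(round(v)),int(round(u))]) if z is None else None
    x=(u-c['cx'])/c['fx']; y=(v-c['cy'])/c['fy']
    if fish:
        r=np.hypot(x,y); s=np.tan(r)/r if r>1e-9 else 1; x*=s; y*=s
    ray=np.array([x,-y,-1.]); T=c['cam_to_world']
    if z is not None:
        w=T[:3,:3]@ray; return T[:3,3]+w*(z-T[2,3])/w[2]
    return T[:3,:3]@(ray*d)+T[:3,3]
def cloud(c):
    v,u=np.mgrid[:400,:640]; x=(u-c['cx'])/c['fx']; y=(v-c['cy'])/c['fy']; d=c['range_z']
    P=np.stack([x*d,-y*d,-d],-1); return P@c['cam_to_world'][:3,:3].T+c['cam_to_world'][:3,3]
E
python3 - <<'E'
from h import *
for n in ('scene','side'):
    c=snap(n,n+'0'); print(n,c['fx'],c['cx'],c['cy'],c['cam_to_world'].round(2).tolist())
print(read_state()['time'])
E
```

```text
pics
scene 368.40881366337163 322.4774321843177 201.09473256550493 [[-0.49, -0.74, 0.47, 988.38], [0.87, -0.41, 0.26, 358.11], [-0.0, 0.54, 0.84, 1080.2], [0.0, 0.0, 0.0, 1.0]]
side 410.59819598742973 315.03749000791305 201.7424242852632 [[0.99, 0.09, -0.09, 402.9], [-0.13, 0.67, -0.74, -691.33], [-0.0, 0.74, 0.67, 845.45], [0.0, 0.0, 0.0, 1.0]]
0.1
```

View pics/scene0.png

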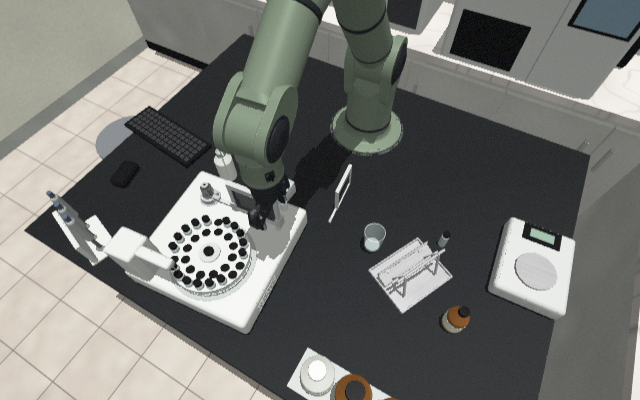

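View pics/side0.png

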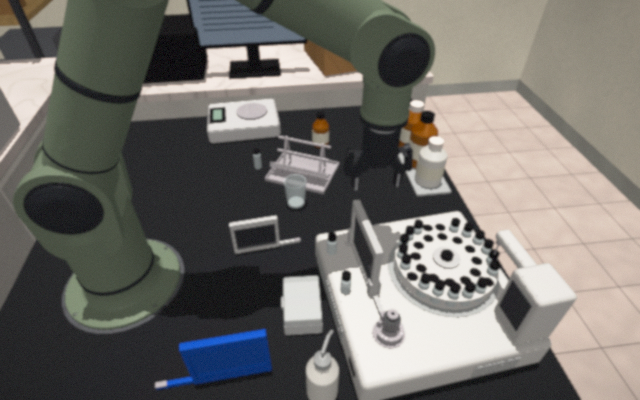

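Side view: candidates for the shield are the frame in the sampler guides (365,250), a smaller similar frame on the table (255,235), and the blue one (228,357). By the description I choose the one in the sampler; the collar is at (390,322), the rack at (303,170), the wash bottle at (322,380), and the beaker in front of the rack.

Run:
```python
from h import *
a=load('side0');b=load('scene0')
im=cv2.resize(a['image'][190:360,290:500],None,fx=3.6,fy=3.4,interpolation=cv2.INTER_CUBIC);cv2.imwrite('pics/cropA.png',im)
im=cv2.resize(b['image'][160:320,330:490],None,fx=3.6,fy=3.6,interpolation=cv2.INTER_CUBIC);cv2.imwrite('pics/cropB.png',im)
for n,c in(('side',a),('scene',b)):
    P=cloud(c); m=(abs(P[...,2]-90)<5)&(c['range_z']>0)&(P[...,0]>350)&(P[...,0]<1100)
    m=cv2.morphologyEx(m.astype(np.uint8),cv2.MORPH_OPEN,np.ones((3,3)))
    k,l,s,_=cv2.connectedComponentsWithStats(m); i=1+np.argmax(s[1:,4]); Q=P[l==i]
    print(n,len(Q),Q[:,2].mean(),cv2.minAreaRect(Q[:,:2].astype(np.float32)), cv2.boxPoints(cv2.minAreaRect(Q[:,:2].astype(np.float32))).round().tolist())
    # rack tray z=12
    m=(abs(P[...,2]-12)<5)&(c['range_z']>0)&(P[...,1]>100)&(P[...,0]>350)
    m=cv2.morphologyEx(m.astype(np.uint8),cv2.MORPH_OPEN,np.ones((2,2)))
    k,l,s,ce=cv2.connectedComponentsWithStats(m)
    for i in 1+np.argsort(-s[1:,4])[:4]:
        Q=P[l==i]; print(' tray',ce[i].round(),len(Q),cv2.minAreaRect(Q[:,:2].astype(np.float32)))
```

```text
side 13989 91.03961109998139 ((706.644287109375, -161.5682373046875), (396.9410400390625, 396.67779541015625), 5.331064224243164) [[491.0, 17.0], [527.0, -377.0], [923.0, -341.0], [886.0, 54.0]]
 tray [429. 186.] 430 ((890.5552368164062, 277.3304443359375), (118.59329223632812, 128.88455200195312), 2.225151538848877)
 tray [297.  64.] 375 ((459.158203125, 382.33807373046875), (2144.21875, 161.25938415527344), 82.69978332519531)
 tray [311.  76.] 183 ((606.6180419921875, 1080.571044921875), (119.73031616210938, 135.03411865234375), 48.70819854736328)
 tray [276.  80.] 91 ((453.08245849609375, 1057.3424072265625), (113.43206787109375, 69.24849700927734), 88.407470703125)
scene 7216 89.9329927290118 ((705.6141967773438, -158.859130859375), (393.0809326171875, 397.11834716796875), 5.344527244567871) [[491.0, 21.0], [528.0, -375.0], [920.0, -338.0], [883.0, 57.0]]
 tray [302. 377.] 440 ((928.2890014648438, 267.03973388671875), (201.37796020507812, 84.07637786865234), 33.92294692993164)
 tray [336. 382.] 264 ((910.1151123046875, 329.06231689453125), (159.0887908935547, 50.67430114746094), 2.6973605155944824)
 tray [379. 395.] 129 ((844.2739868164062, 440.5858154296875), (26.85018539428711, 49.42085266113281), 0.08147460222244263)
 tray [406. 248.] 39 ((415.1414794921875, 341.1268005371094), (6.243330478668213, 67.02588653564453), 61.63764190673828)
```

View pics/cropA.png

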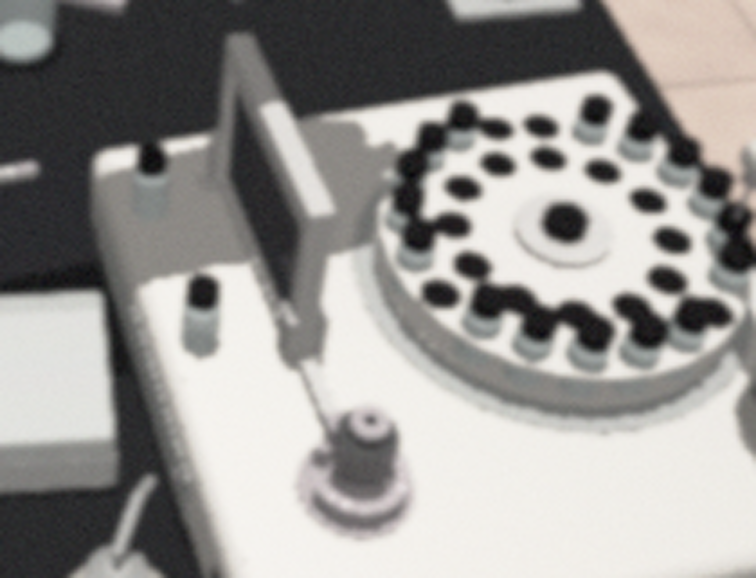

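View pics/cropB.png

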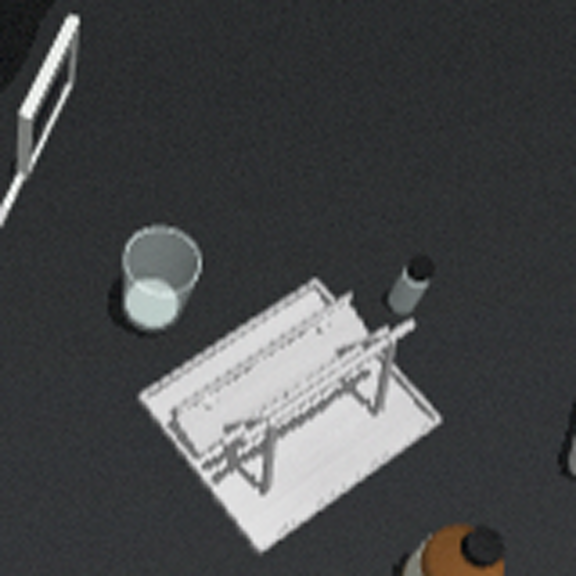

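Crop A confirms the large grey-framed shield in the guides, tongue under the collar at crop (365,450), with the two vials in front at (150,185) and (200,320). Crop B shows the rack tray corners at (315,282), (440,418), (262,550), (140,397), with its lip towards the beaker (160,270).

Run:
```python
from h import *
a=load('side0');b=load('scene0')
A=lambda u,v:(290+u/3.6,190+v/3.4); B=lambda u,v:(330+u/3.6,160+v/3.6)
K=[pt(b,*B(*q),z=12)[:2] for q in((315,282),(440,418),(262,550),(140,397))]
K=np.array(K);print('tray',K.round(1).tolist(),np.linalg.norm(np.roll(K,-1,0)-K,axis=1).round(),K.mean(0).round(1))
f=((K[3]+K[0])/2);bk=((K[1]+K[2])/2);d=bk-f;print('yaw deg',np.degrees(np.arctan2(d[1],d[0])), 'y-edge', np.degrees(np.arctan2(*(K[0]-K[3])[::-1]))-90,np.degrees(np.arctan2(*(K[1]-K[2])[::-1]))-90)
for n,c,q,z in(('collar cap',a,A(372,422),162),('vialA top',a,A(150,150),148),('vialB top',a,A(202,290),148),('spout tip',a,A(150,480),180),('beaker rim',b,B(162,262),85),('vial_c top',b,B(420,268),72),('reag',b,B(483,545),125),('rail end far',a,A(240,38),230),('rail end near',a,A(318,212),230),('washtop',a,(322,360),150)):
    print(n,pt(c,*q,z=z).round(),pt(c,*q).round())
P=cloud(a)
m=(P[...,2]>195)&(P[...,2]<245)&(P[...,0]>520)&(P[...,0]<640)&(P[...,1]>-220)&(P[...,1]<20)
m[:190]=0;v,u=np.nonzero(m); Q=P[m];print('rail',len(Q),Q.min(0),Q.max(0),cv2.minAreaRect(Q[abs(Q[:,2]-230)<6][:,:2].astype(np.float32)))
s=read_state();print(s['tool_rot'].round(3),grip_point_offset)
```

```text
tray [[370.1, 360.8], [439.5, 499.8], [615.6, 411.0], [545.3, 270.3]] [155. 197. 157. 197.] [492.6 385.5]
yaw deg 63.47443364183094 y-edge 62.67409754883883 63.238791781186734
collar cap [ 603. -278.  162.] [ 602. -280.  164.]
vialA top [521. -44. 148.] [521. -45. 149.]
vialB top [ 533. -166.  148.] [ 533. -166.  148.]
spout tip [ 479. -309.  180.] [ 480. -302.  168.]
beaker rim [457. 241.  85.] [430. 235.  33.]
vial_c top [349. 434.  72.] [350. 434.  74.]
reag [575. 542. 125.] [574. 543. 122.]
rail end far [578. -28. 230.] [578. -29. 231.]
rail end near [ 590. -181.  230.] [ 590. -183.  233.]
washtop [ 456. -345.  150.] [ 457. -343.  146.]
rail 702 [ 570.1751939  -183.43029894  195.2130534 ] [601.08644402 -23.36014051 234.27703395] ((585.4791259765625, -103.07781982421875), (16.547313690185547, 161.01480102539062), 5.447327136993408)
[[ 1.    -0.    -0.001]
 [-0.    -1.    -0.   ]
 [-0.001  0.    -1.   ]] -18.700000000000003
```

```bash
cat >> h.py <<'E'
def down(yaw):  # tool down, jaw (tool x) at yaw (rad)
    c,s=np.cos(yaw),np.sin(yaw); return np.array([[c,s,0],[s,-c,0],[0,0,-1.]])
E
python3 - <<'E'
from h import *
movel([625,0,300],max_speed=250)
movep([602,-277,240],down(np.radians(-35)))
s=read_state();print(s['time'],s['qpos'].round(3) if hasattr(s['qpos'],'round') else s['qpos'],s['eef_pos'])
for th in (0,36,45): print(th,inverse_kinematics([602,-277,117],down(np.radians(th))))
c=snap('wrist','w1');snap('side','side1');print(c['fx'],c['cam_to_world'].round(2).tolist())
im=load('side1')['image']
sc=cv2.resize(c['image'],(640,400)); cv2.imwrite('pics/w1v.png',np.vstack([sc,im])[:, :] if 0 else sc)
E
```

```text
1.625 [ 0.245  0.58   0.149  1.488 -0.094  1.08  -0.193] [ 602.92728114 -274.96727305  240.14423419]
0 [ 0.34373051  0.7074021  -0.00292006  1.5851929   0.00252808  0.84900134
  0.33984072]
36 [ 0.43814156  0.70947445 -0.15100282  1.57932501  0.12938102  0.8625939
  0.86709364]
45 [ 0.46180585  0.71142708 -0.18823652  1.5778522   0.16087699  0.86753269
  0.99934358]
309.70691628693146 [[0.82, 0.54, 0.17, 646.97], [-0.57, 0.78, 0.25, -212.25], [-0.0, -0.3, 0.95, 381.98], [0.0, 0.0, 0.0, 1.0]]
```

View pics/w1.png

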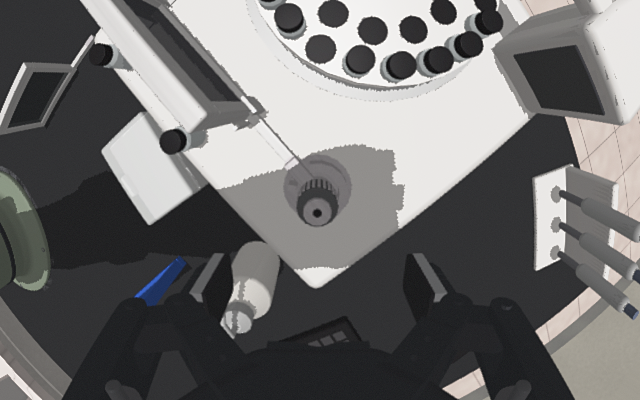

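The wrist view shows the collar's stud cap at (317,212) between and ahead of the fingers, tongue running up-left to the shield. The wash bottle at (250,290) is close to the left finger.

Run:
```python
from h import *
c=load('w1'); 
for q,z in(((317,212),162),((318,203),150),((247,322),175),((233,325),175)): print(q,pt(c,*q,fish=True,z=z).round(1),pt(c,*q,fish=True).round(1))
s=read_state(); print(s['time'],np.array(s['qpos']).round(3),np.array(s['eef_pos']).round(1))
im=cv2.resize(c['image'][90:240,190:400],None,fx=3.6,fy=3.6,interpolation=cv2.INTER_CUBIC);cv2.imwrite('pics/w1c.png',im)
d=c['range_z'];v,u=np.mgrid[:400,:640]
x=(u-c['cx'])/c['fx'];y=(v-c['cy'])/c['fy'];r=np.hypot(x,y)+1e-9;k=np.tan(r)/r
P=np.stack([x*k*d,-y*k*d,-d],-1)@c['cam_to_world'][:3,:3].T+c['cam_to_world'][:3,3]
m=(abs(P[...,2]-162)<3)&(np.hypot(P[...,0]-602,P[...,1]+277)<40);print('cap',P[m].mean(0),m.sum())
m=(abs(P[...,2]-150)<3)&(np.hypot(P[...,0]-602,P[...,1]+277)<40);print('band',P[m].mean(0),m.sum())
m=(abs(P[...,2]-110)<3)&(np.hypot(P[...,0]-602,P[...,1]+277)<45);print('ring',P[m].mean(0),m.sum(),cv2.minEnclosingCircle(P[m][:,:2].astype(np.float32)))
m=(P[...,2]>200)&(P[...,2]<236)&(P[...,0]>540)&(P[...,0]<640)&(P[...,1]>-200)&(P[...,1]<0);print('rail',cv2.minAreaRect(P[m&(P[...,2]>224)][:,:2].astype(np.float32)),P[m][:,2].max())
```

```text
(317, 212) [ 600.7 -277.4  162. ] [ 600.8 -277.4  162.2]
(318, 203) [ 603.2 -275.2  150. ] [ 605.4 -272.1  161.6]
(247, 322) [ 494.4 -323.   175. ] [ 468.1 -342.2  139.2]
(233, 325) [ 480.7 -319.2  175. ] [ 457.6 -334.1  146.2]
1.725 [ 0.244  0.58   0.15   1.488 -0.094  1.08  -0.193] [ 603.  -275.   240.4]
cap [ 600.69984392 -277.63559178  161.12641739] 594
band [ 602.80181238 -274.19114078  148.98914246] 673
ring [ 608.63536131 -265.79699792  109.63104889] 1102 ((600.42236328125, -272.14886474609375), 34.22473907470703)
rail ((585.8785400390625, -123.27840423583984), (16.897045135498047, 121.63880157470703), 5.447774887084961) 231.80612899713265
```

View pics/w1c.png

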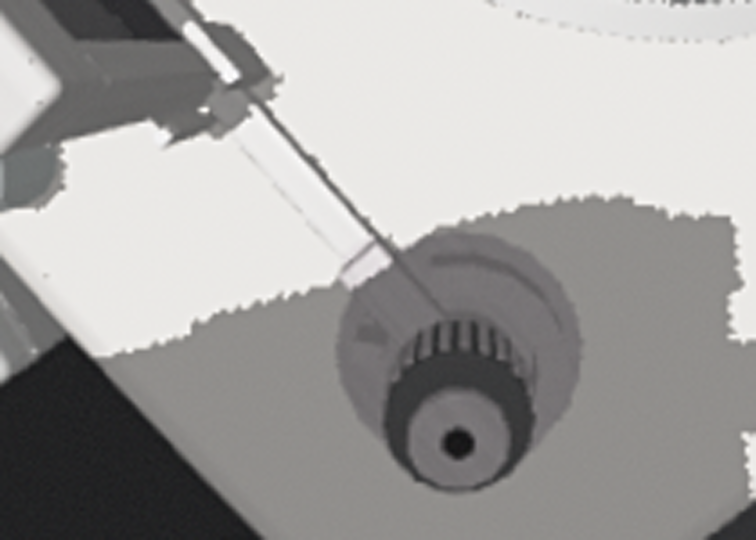

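Run:
```python
from h import *
pr=lambda t:(lambda s:print(t,round(s['time'],2),np.array(s['eef_pos']).round(1),np.array(s['ft_force']).round(1),round(s['finger_gap'],1),round(float(s['qpos'][6]),3)))(read_state())
R=down(np.radians(-35)); cmd=np.array([600,-279,165.]); pr('0')
movel(cmd,frame=R,max_speed=120); wait(.2); pr('above')
e=np.array([601,-277.5])-np.array(read_state()['eef_pos'])[:2]; cmd[:2]+=np.clip(e,-3,3); cmd[2]=119
print('guard',movel(cmd,frame=R,max_speed=60,guard=15)); wait(.2); pr('down')
```

```text
0 1.73 [ 603.  -275.   240.4] [-0.5  0.2  0.8] 85.5 -0.193
above 2.7 [ 600.3 -279.1  165.7] [ 0.2  0.4 -0.1] 85.6 -0.181
guard False
down 3.82 [ 600.8 -277.5  119.4] [-0.4  0.1 -0.3] 85.5 -0.179
```

```bash
cat >> h.py <<'E'
def pr(t):
    s=read_state(); print(t,round(s['time'],2),np.array(s['eef_pos']).round(1),np.array(s['ft_force']).round(1),round(s['finger_gap'],1),round(float(s['qpos'][6]),3))
E
python3 - <<'E'
from h import *
R=down(np.radians(-35)); clamp(); pr('clamped')
p=np.array(read_state()['eef_pos']); up=p+[0,0,11.2]
movel(up,frame=R,max_speed=25); wait(.2); pr('up')
E
```

```text
clamped 4.35 [ 600.5 -277.3  119.3] [-2.3  1.1  6.2] 32.5 -0.179
up 5.16 [ 600.4 -277.3  130.2] [  3.5  -1.4 -17. ] 32.7 -0.18
```

Run:
```python
from h import *
p=np.array(read_state()['eef_pos'])
q=np.array(inverse_kinematics(p,np.array(read_state()['tool_rot']))); print((q-np.array(read_state()['qpos'])).round(4))
for k in range(1,4):
    g=q.copy(); g[6]+=1.24*k/3; goto_joints(g); pr('turn')
R=np.array(read_state()['tool_rot']); print(np.degrees(np.arctan2(R[1,0],R[0,0])))
wait(.2);pr('t');snap('side','side2')
```

```text
[-0.  0.  0.  0. -0.  0.  0.]
turn 5.65 [ 600.4 -277.3  130.2] [  4.6  -1.3 -14.8] 32.6 0.23
turn 6.14 [ 600.4 -277.2  130.2] [  3.1  -2.  -14.9] 32.1 0.641
turn 6.63 [ 600.4 -277.2  130.2] [  3.8  -1.2 -15.3] 32.7 1.054
35.696986534528406
t 6.83 [ 600.4 -277.2  130.2] [  3.3  -0.6 -15.9] 32.8 1.057
```

Run:
```python
from h import *
print('tq',np.array(read_state()['torque']).round(2))
p=np.array(read_state()['eef_pos'])
for dz in (4,8,11):
    movel(p-[0,0,dz],max_speed=40); wait(.1); pr(dz)
open_gripper(); wait(.3); pr('open')
movel(p+[0,0,90],max_speed=150); wait(.2); snap('wrist','w2'); pr('up')
c=load('w2'); im=cv2.resize(c['image'][90:240,210:420],None,fx=3.6,fy=3.6,interpolation=cv2.INTER_CUBIC);cv2.imwrite('pics/w2c.png',im)
```

```text
tq [-0.27 -0.83 -0.03]
4 7.23 [ 600.4 -277.3  126.2] [  2.8  -2.3 -14.7] 32.6 1.06
8 7.58 [ 600.4 -277.3  122.3] [  2.6  -0.1 -12.2] 32.5 1.061
11 7.93 [ 600.4 -277.3  119.4] [-0.2 -0.6 -5.9] 32.6 1.061
open 8.8 [ 600.4 -277.2  119.2] [0.8 0.1 0.6] 85.5 1.061
up 9.88 [ 600.1 -277.2  219.4] [-0.2 -0.8 -0. ] 85.4 1.05
```

View pics/w2c.png

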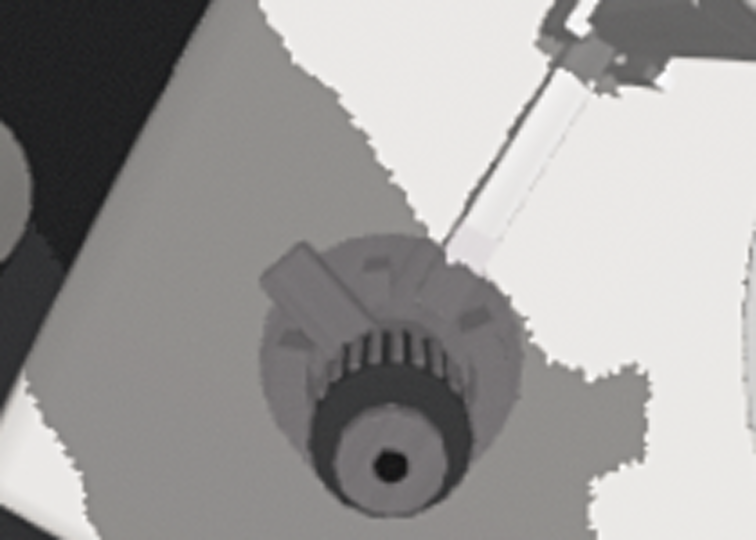

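The nose now points to the front (crop (300,275)), sitting in its notch; the tongue is free. Now I measure the rest from the depth images and check reachability.

Run:
```python
from h import *
c=load('w2');d=c['range_z'];v,u=np.mgrid[:400,:640]
x=(u-c['cx'])/c['fx'];y=(v-c['cy'])/c['fy'];r=np.hypot(x,y)+1e-9;k=np.tan(r)/r
P=np.stack([x*k*d,-y*k*d,-d],-1)@c['cam_to_world'][:3,:3].T+c['cam_to_world'][:3,3]
rr=np.hypot(P[...,0]-601,P[...,1]+277.5); m=(rr>11)&(rr<16.5)&(P[...,2]>140)&(P[...,2]<168);print('band top z pct',np.percentile(P[m][:,2],[10,30,50,70,90]).round(1))
m=(rr>32)&(rr<39)&(P[...,2]>95)&(P[...,2]<125); Q=P[m];print('nose top',np.median(Q,0).round(1),len(Q))
for yaw in (63.2,):
  t=np.radians(yaw);X=np.array([np.cos(t),np.sin(t)]);Y=np.array([-X[1],X[0]]);O=np.array([483.6,367.7])
  for n in('side0','side1','scene0','side2'):
    c=load(n);P=cloud(c);P=P[c['range_z']>0];a=(P[:,:2]-O)@X;b=(P[:,:2]-O)@Y;z=P[:,2]
    m=(a>-75)&(a<115)&(abs(b)<110)&(z>6)&(z<140);a,b,z=a[m],b[m],z[m]
    t=(z>8)&(z<16);print(n,m.sum(),'tray x',np.percentile(a[t],[1,99]).round(1),'y',np.percentile(b[t],[1,99]).round(1))
    for lo in range(20,125,8):
        s=(z>=lo)&(z<lo+8)
        if s.sum()>3: print('  z',lo,s.sum(),'x pct',np.percentile(a[s],[5,25,50,75,95]).round(1),'y',np.percentile(b[s],[2,98]).round(1))
```

```text
band top z pct [147.9 148.6 149.1 149.5 150.3]
nose top [ 569.1 -264.6  109.7] 249
side0 1541 tray x [-64.8  96.7] y [-104.2   96. ]
  z 20 38 x pct [-25.8 -22.2   8.8  12.5  57.6] y [-80.   74.3]
  z 28 44 x pct [-25.4  -8.5   7.6   9.1  53.7] y [-98.   67.7]
  z 36 132 x pct [-30.8 -28.2 -26.9 -23.9  50.1] y [-93.3  86.2]
  z 44 169 x pct [-29.4 -26.9 -24.8 -22.2  10.8] y [-97.7  85.4]
  z 52 40 x pct [-28.1 -25.7 -23.5  13.1  51.3] y [-90.3  80.7]
  z 60 24 x pct [12.  15.5 21.  28.9 51.8] y [-70.4  73.4]
  z 68 123 x pct [16.1 18.6 20.8 23.  43. ] y [-88.5  76.6]
  z 76 31 x pct [15.4 19.3 21.6 24.9 47.4] y [-80.7  65. ]
  z 84 14 x pct [24.2 24.9 27.3 30.7 45.2] y [-69.8  59.2]
  z 92 21 x pct [26.2 28.5 31.5 38.2 42.3] y [-69.7  61.2]
  z 100 18 x pct [27.5 31.6 34.2 37.1 39.2] y [-74.9  61.6]
  z 108 113 x pct [31.3 33.7 35.9 37.5 40. ] y [-87.2  79.6]
  z 116 22 x pct [32.4 33.4 34.3 37.5 38.6] y [-81.3  67.3]
side1 1520 tray x [-64.1  98.3] y [-104.4   96.4]
  z 20 36 x pct [-25.6 -22.4   9.3  11.8  55.8] y [-93.   69.4]
  z 28 45 x pct [-26.9 -20.6   6.3   9.8  56. ] y [-98
[... 1661 characters left out ...]
  -20.6   7.2  10.   55.3] y [-97.3  64.6]
  z 36 128 x pct [-30.5 -28.6 -26.9 -25.   12.1] y [-97.8  85.9]
  z 44 168 x pct [-29.6 -26.4 -24.7 -21.9  11.2] y [-96.2  87.9]
  z 52 41 x pct [-27.5 -25.9 -23.2  11.9  24.2] y [-93.1  80. ]
  z 60 22 x pct [14.  17.9 22.  24.3 49.8] y [-68.6  68.1]
  z 68 99 x pct [16.  18.8 20.9 22.9 26.5] y [-68.2  79.1]
  z 76 22 x pct [18.2 20.1 22.8 40.5 47.4] y [-50.   69.7]
  z 84 4 x pct [24.8 26.8 27.9 32.8 43.9] y [54.6 59.2]
  z 92 12 x pct [25.5 28.  29.9 35.4 44.7] y [53.2 59.5]
  z 100 10 x pct [29.7 31.  33.6 35.4 38.9] y [41.5 61. ]
  z 108 49 x pct [31.9 33.9 35.4 37.2 39.9] y [ 2.  81.1]
  z 116 11 x pct [33.5 34.2 34.4 37.1 39. ] y [ 6.7 71.1]
```

```bash
cat >> h.py <<'E'
def wcloud(c):
    d=c['range_z'];v,u=np.mgrid[:400,:640]
    x=(u-c['cx'])/c['fx'];y=(v-c['cy'])/c['fy'];r=np.hypot(x,y)+1e-9;k=np.tan(r)/r
    return np.stack([x*k*d,-y*k*d,-d],-1)@c['cam_to_world'][:3,:3].T+c['cam_to_world'][:3,3]
E
python3 - <<'E'
from h import *
t=np.radians(63.2);X=np.array([np.cos(t),np.sin(t)]);Y=np.array([-X[1],X[0]]);O=np.array([483.6,367.7])
movel([600,-277,320],max_speed=250)
h=O-10*X+10*Y
movep([*h,330],down(t)); wait(.3); pr('rack'); c=snap('wrist','w3')
P=wcloud(c);ok=c['range_z']>0;a=(P[...,:2]-O)@X;b=(P[...,:2]-O)@Y;z=P[...,2]
# side profile map: cells x vs z for |b|<80
m=ok&(abs(b)<110)&(a>-75)&(a<115)&(z>6)&(z<140)
t_=m&(z<16)&(z>8);print('tray x',np.percentile(a[t_],[.5,99.5]),'y',np.percentile(b[t_],[.5,99.5]))
for lo in range(20,125,5):
    s=m&(z>=lo)&(z<lo+5)
    if s.sum()>5: print(lo,s.sum(),np.percentile(a[s],[2,10,25,50,75,90,98]).round(1),'y',np.percentile(b[s],[2,98]).round(1))
E
```

```text
rack 13.05 [470.3 363.1 330. ] [ 0.2 -0.8  0. ] 85.1 0.259
tray x [-64.67574565  96.93235297] y [-101.58436362   97.99745344]
20 188 [ 2.7  4.1  5.7  7.   8.4  9.3 55.7] y [-92.5  84.2]
25 1112 [-9.3 -6.2 -3.5 -0.3  3.5  6.4  8.8] y [-90.9  88.5]
30 1163 [-21.7 -19.4 -16.6 -13.5  -9.3  -7.8  -3.5] y [-92.   88.5]
35 425 [-31.9 -31.  -30.  -21.8 -19.3 -16.4   8.7] y [-90.8  89.2]
40 161 [-30.3 -30.1 -29.8 -29.  -28.5   7.2  51.8] y [-90.   89.9]
45 442 [-28.5 -27.9 -27.  -25.3 -23.6 -22.9  11.3] y [-91.9  91.2]
50 137 [-27.1 -26.8 -26.  -24.9 -23.5  12.1  53.1] y [-85.7  89.8]
55 28 [12.  12.  13.2 14.6 46.5 49.3 50.7] y [-64.2  62.3]
60 26 [13.2 13.2 14.3 15.  16.  46.6 49.3] y [-66.1  63.3]
65 123 [15.8 16.5 16.8 17.6 24.  25.3 49.2] y [-72.7  84.7]
70 621 [16.9 17.6 18.7 20.3 22.1 23.2 25. ] y [-85.2  82.1]
75 30 [18.7 19.2 19.8 21.  23.3 46.6 49. ] y [-64.5  62.4]
80 31 [20.3 20.7 21.8 23.  25.  44.8 46.4] y [-64.6  63.3]
85 29 [22.7 23.5 23.9 24.9 27.6 43.1 44.8] y [-66.4  63.7]
90 37 [24.8 24.9 25.8 27.5 40.5 44.6 45.5] y [-64.9  64. ]
95 40 [25.8 26.7 27.8 29.3 33.7 42.8 44.5] y [-64.7  64.3]
100 24 [26.7 27.2 28.8 29.8 33.  41.9 43.4] y [-64.7  62.5]
105 136 [30.1 30.6 30.8 31.9 33.2 39.1 40.6] y [-84.2  83.2]
110 807 [31.  32.  33.1 34.9 36.7 38.  39.5] y [-85.   81.8]
115 23 [33.4 34.2 35.3 36.6 37.6 38.2 38.7] y [-65.3  62.2]
```

View pics/w3.png

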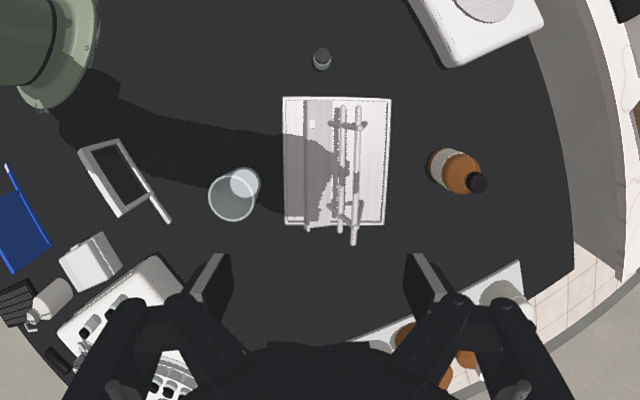

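Wrist view: rack tray (285–390, 97–225), lip on the beaker side at x≈305, rest bars at x≈342–358, vial_c at (322,60), beaker (235,195). The depth profile puts the rest plane at about +1 mm and mid-width at about −1 mm in my rack frame.

```bash
cat >> h.py <<'E'
t=np.radians(63.2);X=np.array([np.cos(t),np.sin(t),0]);Y=np.array([-X[1],X[0],0]);O=np.array([483.6,367.7,0])
L=np.radians(20);Z=np.array([0,0,1.])
RO=O+1*X-1*Y+28*Z; zs=np.sin(L)*X+np.cos(L)*Z; xs=np.cos(L)*X-np.sin(L)*Z
RT=np.column_stack([xs,-Y,-zs])
def tcp(x,y,z): return RO+x*xs+y*Y+(z+128-18.7)*zs   # TCP for shield origin at (x,y,z) in rest
E
python3 - <<'E'
from h import *
c=load('w3');P=wcloud(c);ok=c['range_z']>0;a=(P-O)@X;b=(P-O)@Y;z=P[...,2]
for n,m in(('topbar',ok&(abs(b)<85)&(a>25)&(a<45)&(z>108)&(z<118)),('lip',ok&(abs(b)<95)&(a>-35)&(a<-18)&(z>44)&(z<54))):
    vx,vy,_,_=cv2.fitLine(P[m][:,:2].astype(np.float32),cv2.DIST_HUBER,0,.01,.01).ravel(); print(n,np.degrees(np.arctan2(vy,vx))%180-90)
s=read_state()
for q in((-13,0,0),(-13,0,90),(-8,0,170)): print(q,inverse_kinematics(tcp(*q),RT))
y=np.radians(5.4)
movep([585,-102,310],down(y)); wait(.2); pr('hover')
movel([585,-102,245],frame=down(y),max_speed=150); wait(.1)
c=snap('wrist','w4');P=wcloud(c);m=(c['range_z']>0)&(P[...,2]>222)&(P[...,2]<238)&(abs(P[...,0]-585)<35)&(abs(P[...,1]+102)<100)
print('rail',m.sum(),cv2.minAreaRect(P[m][:,:2].astype(np.float32)),np.percentile(P[m][:,2],[5,50,95]));pr('')
E
```

```text
topbar 62.686646
lip 62.7977
(-13, 0, 0) [-0.70417044  0.82146409 -0.19212959  1.35113218  0.22936039  1.32953305
  0.14850035]
(-13, 0, 90) [-0.72033332  0.79072398 -0.20145292  1.1839488   0.21605016  1.52524392
  0.16753067]
(-8, 0, 170) [-0.74501507  0.80385244 -0.20358657  0.97363753  0.21319179  1.71981016
  0.18533126]
hover 15.05 [ 585.1 -101.2  310. ] [ 1.  -0.3 -0.3] 85.2 0.213
rail 6788 ((583.6008911132812, -104.0332260131836), (16.34913444519043, 159.0198974609375), 5.255099773406982) [227.85255018 229.04760921 230.06856389]
 15.78 [ 585.5 -102.1  246.1] [-0.7 -0.2 -1. ] 85.4 0.218
```

```bash
sed -i 's/radians(63.2)/radians(62.8)/' h.py
python3 - <<'E'
from h import *
y=np.radians(5.3);R=down(y)
print('guard',movel([583.6,-103.8,199.3],frame=R,max_speed=90,guard=15)); wait(.2); pr('at')
clamp(); pr('clamped')
p=np.array([583.6,-103.8,199.3])
print('g',movel(p+[0,0,20],frame=R,max_speed=50,guard=25)); pr('up20')
E
```

```text
guard False
at 16.64 [ 583.9 -103.8  199.9] [-0.3  0.6 -0.1] 85.2 0.225
clamped 17.28 [ 583.8 -103.8  199.4] [ 0.2 -0.1  2.7] 15.0 0.225
g False
up20 17.83 [ 583.6 -103.7  219.4] [-1.2  0.6 -3.5] 15.5 0.223
```

Run:
```python
from h import *
p=np.array([583.6,-103.8,325]); movel(p,max_speed=120); wait(.1); pr('lifted')
movep(tcp(-14,0,160),RT); wait(.3); pr('pre')
movel(tcp(-14,0,40),frame=RT,max_speed=120); wait(.3); pr('40')
print((np.array(read_state()['eef_pos'])-tcp(-14,0,40)).round(1))
snap('side','side3');snap('scene','scene3')
for n,(r0,r1,c0,c1) in(('side3',(70,230,230,390)),('scene3',(160,320,330,490))):
    cv2.imwrite(f'pics/{n}c.png',cv2.resize(load(n)['image'][r0:r1,c0:c1],None,fx=2.5,fy=2.5,interpolation=cv2.INTER_CUBIC))
cv2.imwrite('pics/both3.png',np.hstack([cv2.imread('pics/side3c.png'),cv2.imread('pics/scene3c.png')]))
```

```text
lifted 18.97 [ 583.3 -103.8  324.2] [ 0.6  0.1 -3. ] 15.3 0.213
pre 21.26 [521.3 438.  286. ] [ 0.3  0.1 -3.7] 14.8 0.205
40 22.71 [502.3 402.  173.3] [ 0.8  1.2 -3.9] 15.8 0.177
[0.1 0.1 0.2]
```

View pics/both3.png

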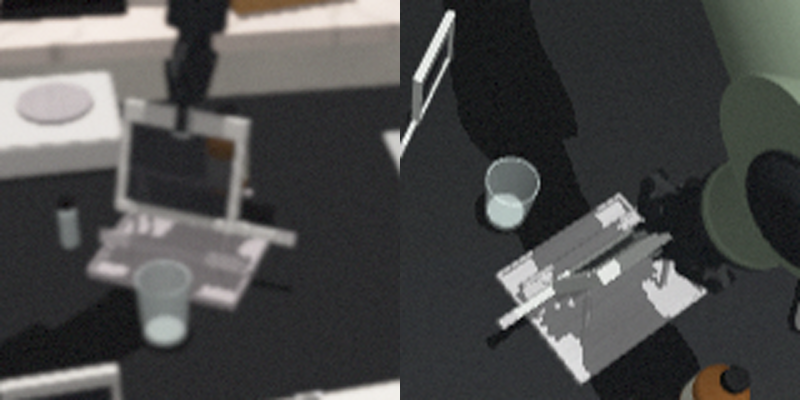

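The shield hangs centred and parallel above the seat, tongue out to the side away from vial_c. I lower it slowly with guard.

Run:
```python
from h import *
loc=lambda p:np.array([(p-RO)@xs,(p-RO)@Y,(p-RO)@zs-109.3]).round(1)
E=lambda:loc(np.array(read_state()['eef_pos']))
print(movel(tcp(-14,0,8),frame=RT,max_speed=80,guard=10),E());wait(.2)
print(movel(tcp(-14,0,-7),frame=RT,max_speed=20,guard=5),E());pr('down');wait(.2)
e=E()
print(movel(tcp(-2,0,e[2]+.3),frame=RT,max_speed=20,guard=7),E());wait(.2);pr('back');print(E())
```

```text
False [-13.9  -0.    8.1]
True [-13.7  -0.    0.6]
down 24.03 [496.3 390.1 135.9] [1.2 1.2 4.1] 15.1 0.167
True [-6.7 -0.1  0.6]
back 24.88 [499.3 395.9 133.6] [-0.7 -0.1  9. ] 15.1 0.166
[-6.7 -0.1  0.6]
```

Run:
```python
from h import *
open_gripper(); wait(.3); pr('open')
p=np.array(read_state()['eef_pos']); movel(p+110*zs,max_speed=150); pr('away')
movep([500,150,330],down(t)); wait(.3); pr('clear')
a=snap('side','side4');b=snap('scene','scene4')
for n,c in(('side',a),('scene',b)):
    P=cloud(c);P=P[c['range_z']>0];x=(P-RO)@xs;y=(P-RO)@Y;z=(P-RO)@zs
    m=(abs(y)<70)&(z>118)&(z<150)&(abs(x+8)<30);print(n,'top rail n',m.sum(),'x',np.percentile(x[m],[5,50,95]).round(1),'z',np.percentile(z[m],[5,50,95]).round(1))
    m=(abs(y)<110)&(z>110)&(z<150)&(abs(x+8)<30);print('  y',np.percentile(y[m],[1,99]).round(1))
    for lo in(2,20,40,60,80,100,120): 
        m=(abs(abs(y)-72)<6)&(z>lo)&(z<lo+15)&(x>-32)&(x<8); print('  z',lo,m.sum(),np.percentile(x[m],[5,25,50]).round(1) if m.sum() else '')
cv2.imwrite('pics/both4.png',np.hstack([cv2.resize(i,None,fx=2.5,fy=2.5,interpolation=cv2.INTER_CUBIC) for i in(a['image'][70:230,230:390],b['image'][160:320,330:490])]))
```

```text
open 25.87 [499.1 395.8 133.1] [0.1 0.5 0.5] 85.3 0.166
away 26.75 [516.  428.9 235.6] [ 0.8 -0.3 -0.6] 85.4 0.192
clear 28.2 [500.  150.7 329.5] [-0.  -0.3  0.3] 85.9 0.649
side top rail n 349 x [-16.8 -13.4  -7.1] z [120.3 132.4 143.1]
  y [-81.4  76.4]
  z 2 33 [-31.3 -28.9 -25.5]
  z 20 33 [-18.3 -15.1 -12.6]
  z 40 32 [-17.3 -14.1 -11.3]
  z 60 31 [-16.1 -14.4 -12.8]
  z 80 27 [-16.1 -14.9 -12.3]
  z 100 31 [-16.2 -14.4 -12.7]
  z 120 34 [-17.  -15.1 -13.6]
scene top rail n 340 x [-13.9  -7.4   1.1] z [126.4 141.5 144.4]
  y [-78.9  78.8]
  z 2 41 [-31.3 -28.6 -19.8]
  z 20 12 [-13.5 -12.1 -10.1]
  z 40 17 [-13.7 -12.5  -9.8]
  z 60 12 [-14.2 -13.2 -10.6]
  z 80 16 [-13.7 -11.8  -8.4]
  z 100 9 [-13.9 -13.6 -13.2]
  z 120 12 [-13.9 -13.4 -12.8]
```

View pics/both4.png

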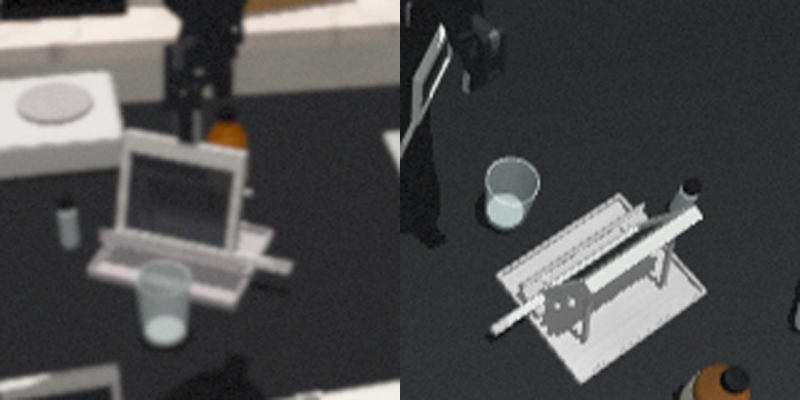

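The shield leans flat in the rack. Its front face stays at −14 to −15 mm from foot to top, its mid-width is about −1 mm, and its top is at about 141 mm. The robot is clear of everything.

```bash
python3 -c "
from h import *
c=load('side4');P=cloud(c);rr=np.hypot(P[...,0]-601,P[...,1]+277.5);m=(rr<17)&(P[...,2]>130);print('collar top z',np.percentile(P[m][:,2],[50,95]))
m=(rr>31)&(rr<40)&(P[...,2]>98)&(P[...,2]<125);print(np.median(P[m],0),m.sum())
finish_job()"
```

```text
collar top z [151.42154068 164.12785542]
[ 566.62341055 -269.44583492  111.71464913] 33
the job is handed in; nothing more can be done
```

The collar is released, and the shield is out of its guides and leaning on the draining rack. I handed the job in at about 28 s of the 53 s allowed, and no verdict was reported.

**Collar:** I raised it about 11 mm, turned it 1.24 rad anticlockwise and lowered it.
- The knurled band's top was back at its starting height, so it dropped home.
- The nose was at ring level and pointed to the front.
- One rough depth estimate gave a turn of 1.09 rad and the last one about 1.3 rad. I trusted the drop home, which is only possible inside the notch (1.16 rad or more).

**Shield:** I gripped the top rail, lifted it 125 mm straight up and lowered it at 20 mm/s until the foot touched the seat. Then I pushed it back until the force guard stopped the move and let go.
- **Lean:** the last depth check showed the frame parallel to the rest.
- **Position:** the foot was at about x −7 mm (home is −8), y −1 mm and z about 0.
- **Surroundings:** the robot stood clear. The beaker, vial_c and reagent bottle looked unmoved in the last picture. I did not re-check the wash bottle, tip box or deck vials after the move; no unexpected contact showed in the forces.

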